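Prop the bedside reading box's lid on its stay

TASK

Both wooden reading boxes on the bedside table have their lids folded right back. Turn the larger box's lid into a sloping book rest: flip its brass stay up from the rim until it stands upright, then bring the lid forward so that it comes to rest on the stay. Leave the smaller box's lid folded back.

Things in the scene. Friction and masses are not known exactly. Their poses are not given: they have to be found in the camera images.
- reading_box: Larger of two fixed brown wooden boxes, 200 deep (x) x 240 wide (y) x 92 mm high. Origin: centre of underside; z up, +x to the lid's hinge side (roughly robot's left). Hinge line along y at x 100, z 92. Its brass stay lies along the end wall at y -115, whose top is at z 77 but cut down to z 42 from x 15 to 70: a notch where fingers can take the stay from both sides. A notebook lies inside.
- lid (a joint): Larger box's lid, rad: 0 shut, 1.57 upright, 2.0 folded back on its stop (start). Board 250 wide, 12 mm thick outward of the hinge plane; at angle a its free edge is at box x = 100-200cos(a), z = 92+200sin(a) mm. Damped hinge: pushed forward past upright from behind (under 5 N) and let go, it sinks by itself in some seconds: onto the raised stay (rests at 0.65 to 0.8), else shut.
- stay (a joint): Larger box's stay, rad: 0 lying on the rim, tip towards the hinge; 1.57 upright; 1.65 stop, leaning away from the hinge. Starts at 0 to 0.35. Brass bar 115 long, 12 wide (box y), 10 mm thick; at angle b its mid-line r mm from the pivot is at box x = -30+r cos(b), y = -115, z = 83+r sin(b). Slightly stiff: stays where left. Pinched across its width it can turn between the fingers.
- small_lid (a joint): Lid of the other, smaller box (150 x 160 x 78 mm, same make, with a shorter stay), rad: 2.0 folded right back (the start), 0 shut. To be left as it is.
Mind the look-alikes: they are no part of the job. Leave any pink look-alike of the part that bears small_lid alone.

How it is judged (in metres and radians):
On the way:
1. the larger box's stay is flipped up to stand (over 1.25 rad) while its lid is still back (over 1.5 rad) (value of joint stay above 1.25 rad and value of joint lid above 1.5 rad), for 0.2 s.
At the end, for the whole second after the job is handed in: The larger box's stay stands up (over 1.25 rad), its lid rests still on the stay (0.55 to 0.90 rad), and the smaller box's lid is still folded back (over 1.8 rad) (value of joint stay above 1.25 rad and value of joint lid between 0.55 and 0.9 rad and velocity of joint lid between -0.05 and 0.05 rad/s and value of joint small_lid above 1.8 rad); the robot touches nothing.
It fails at once if the smaller box's lid is brought forward (below 1.6 rad) (value of joint small_lid below 1.6 rad).
It also fails if it takes over 59 s, if anything falls off the work surface, if the arm or the gripper's body presses on something with over 40 N, if the wrist force passes 120 N, or if a joint passes its speed limit or range.

ROBOT

A 7-joint arm with a two-finger parallel gripper is mounted at the origin on the work surface. World frame = base frame: x ahead of the robot, y to its left, z up, the work surface at z = 0. Lengths are in mm, angles in rad, forces in N, time in s.
With the tool pointing down it reaches from about 425 to 825 mm from the base axis. Payload 3.6 kg.
Tool frame: the origin (TCP) lies at the very end of the fingers, on their centre line; the grasp point (between the pads) lies 19 mm behind it; z points along the fingers, y is the line along which they close (so a half turn about z gives the same grasp; the last joint's range is limited). The gripper opens to 85 mm and grips with 20 to 120 N. Pads are 22 mm wide; open, the fingers measure 114 mm over their backs; the gripper's body (76 mm by 85 mm) begins 54 mm behind the grasp point. The pads swing forward as they close: fully open they stand 13 mm farther back than shut.
Start: joints at [1.254, 0.615, -0.013, 1.423, 0.008, 1.103, -0.04], TCP at [186.379, -622.676, 231.297] pointing down, gripper open.
Joint ranges: [-3.12, 3.12], [-0.3, 2.06], [-1.34, 1.32], [0.26, 2.42], [-1.36, 4.5], [0.01, 1.98], [-2.84, 2.84]. Speed limits (rad/s): [2.79, 2.79, 3.14, 3.14, 3.14, 3.14, 3.14].

INTERFACE

Orientations are given as [roll, pitch, yaw] about the fixed x, y, z axes, in that order (R = Rz(yaw) Ry(pitch) Rx(roll)).
In Python, from cell import robot gives the robot as it stands. The module is installed in compiled form; this text tells all that it offers.
- The arm moves only by the shell command python3 -m pendant 'ROWS' [OPENING] [FORCE]. ROWS is a JSON object of lists of equal length, an entry for each row: "offset": the shift along the tool's x, y, z normalised to -1 to 1, where 1 is 0.2 m, a list of three; "turn": the turn, a rotation vector about the tool's x, y, z normalised to -1 to 1, where 1 is 0.5 rad, a list of three. In form: {"offset": [[dx, dy, dz], ...], "turn": [[wx, wy, wz], ...]}. A call has exactly 5 rows; each row is the pose to reach, as a shift and turn from the pose commanded when the call began, along the tool's axes at that moment; what a row does not reach only later rows make up. A row lasts 1/10 s, in which the tool goes at most 50 mm and 8.59 degrees, less where a joint would pass 70% of its speed; a pose out of reach is approached as far as the arm can. A call with a number of a shift or a turn outside -1 to 1 is refused whole. A call with a gripper value outside its range is refused whole. OPENING is the opening, from 0 (shut) to 1 (fully open), set as the call begins (- or left out, the last holds). The fingers move at their own pace and stop on an object; FORCE is the grip in N (left out, the last holds). Time passes only in rows, so rows that repeat a pose let the fingers close, or fill a call up. It gives the time, the measured TCP pose, the force, the opening and the grip force at its end, in the units of the state.
- robot.get_obs(): the state, without advancing time (a new reading comes with each control period).
- robot.grab_frame(name): name is "side" or "top"; returns a dict with "color" (420x560x3 uint8, red, green, blue), "range_z" (420x560 float32, mm along the optical axis (not along the pixel's ray), 0 where there is no reading), "fov_y" (degrees; the focal length in pixels is half the picture's height over the tangent of half this angle, whatever the lens; pixels are square), "cx", "cy" (the principal point, pixels), "R" (3x3) and "t" (3): a world point X has camera coordinates R X + t. Camera axes: x right, y down, z forward; pixel columns grow to the right and rows downward; lengths in mm; the calibration is good to about 2 mm. A picture is of the moment at which its call begins.
- robot.close_job(): hands the job in; it is judged then, once.
The state is a dict: "time": time; "joints": joint angles; "qd": joint speeds; "tau": joint torques, N m; "position": TCP position; "eef_rot": TCP orientation; "wrist_force": force on the tool from outside, world axes, zero at the start; "wrist_torque": the same for the moment, N m; "width": finger opening in mm; "grip_force": force on a finger pad.
Only numpy, scipy, OpenCV 4.12 (cv2) and the standard library are available. Lean on these libraries where they do the work, as an engineer would, in place of code of your own. Each camera call takes 0.05 s, during which the arm holds its last target. There are 200 camera calls.

## Working session

There is one attempt and no reset: what is moved stays moved. The work goes in short steps, Python scripts to look and compute and a shell command to move; the robot and the scene stay as the last step left them, time stands still between calls to the robot, and variables do not carry over. Pictures are saved under pics/ and viewed, at most 10 in all, crops included, and the job is handed in when it is done.

```bash
mkdir -p pics; cat > h.py <<'E'
import numpy as np,cv2
from cell import robot
def cloud(f):
    h,w=f["range_z"].shape; F=h/2/np.tan(np.radians(f["fov_y"])/2)
    u,v=np.meshgrid(np.arange(w),np.arange(h)); z=f["range_z"].astype(float)
    P=np.stack([(u-f["cx"])/F*z,(v-f["cy"])/F*z,z],-1)
    return (P-np.array(f["t"]))@np.array(f["R"])   # R^T (c-t)
E
python3 - <<'E'
from h import *
a=[robot.grab_frame(n) for n in("side","top")]
for n,f in zip(("side","top"),a):
    cv2.imwrite(f"pics/{n}0.png",f["color"][:,:,::-1]); np.savez(f"{n}0.npz",P=cloud(f),c=f["color"],z=f["range_z"])
    print(n,-np.array(f["R"]).T@f["t"],f["fov_y"])
o=robot.get_obs();print(o)
E
```

```text
side [ 223.38052328 -504.04247882  696.61818082] 56.58930631055949
top [ 367.09035516  -28.76134242 1141.60889572] 42.66308179613282
{'time': 0.1, 'joints': array([ 1.25348649,  0.61576929, -0.01262595,  1.4247585 ,  0.00806403,
        1.10337012, -0.04041503]), 'qd': array([ 4.54963931e-06, -1.23781233e-03,  1.59813276e-03, -2.62244676e-03,
        4.15041918e-05,  1.05532439e-03, -1.13997339e-03]), 'tau': array([ 1.44199075e-03, -4.70378137e+01,  2.60415059e-01, -1.71569037e+01,
        1.01142435e-02,  5.86043549e-03, -7.79770488e-06]), 'position': array([ 186.20247371, -622.04350728,  230.28188847]), 'eef_rot': array([-3.13933620e+00, -1.05067163e-05,  2.90851884e-01]), 'wrist_force': array([ 0.74331309, -0.13937927,  0.37306091]), 'wrist_torque': array([-0.02087956,  0.03282894,  0.06096863]), 'grip_force': 0.0, 'width': 85.33621170235284}
```

View pics/top0.png

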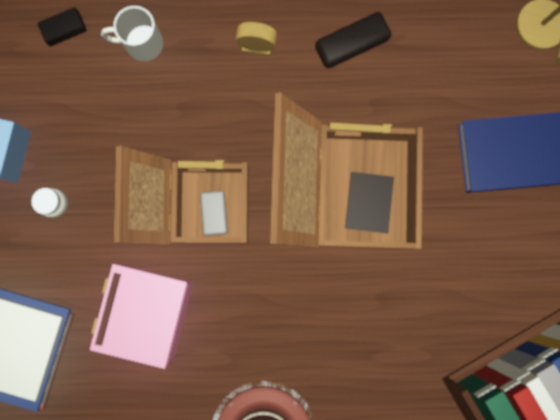

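View pics/side0.png

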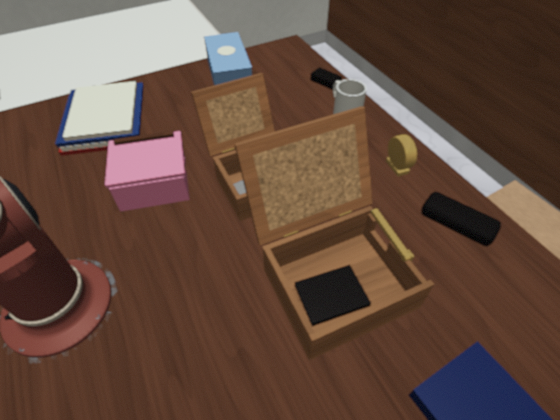

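The top view shows the larger box at about px (370,187) with its lid folded back to the left (295,175). Its brass stay is on the far wall at (330–390,127). The smaller box is at (210,203) with its stay at (200,165), and the pink look-alike is at (140,316). The target is the box at (370,187), because it is larger and holds the dark notebook.

```bash
python3 - <<'E'
from h import *
d=np.load("top0.npz");P=d["P"];c=d["c"].astype(int)
for u,v in[(335,127),(360,128),(388,128),(415,129),(421,135),(417,240),(370,245),(330,244),(322,240),(278,97),(274,240),(300,300),(218,165),(118,150),(143,345)]: print(u,v,P[v,u].round(0))
m=(P[...,2]>70)&(P[...,2]<105)
mm=np.zeros_like(m);mm[120:252,318:430]=1
Q=P[m&mm];print(len(Q));r=cv2.minAreaRect(Q[:,:2].astype(np.float32));print(r,cv2.boxPoints(r).round())
print(np.histogram(Q[:,2],bins=range(70,106,3)))
s=(c[...,0]>150)&(c[...,1]>120)&(c[...,2]<90)
mm[:]=0;mm[115:140,318:400]=1
S=P[s&mm];o=np.argsort(S[:,1]);print(len(S),S[o][::max(1,len(S)//15)].round(0))
im=d["c"][90:260,260:440,::-1];cv2.imwrite("pics/crop.png",cv2.resize(im,None,fx=3.3,fy=3.3,interpolation=cv2.INTER_CUBIC))
E
```

```text
335 127 [ 619. -154.   96.]
360 128 [ 617. -203.   94.]
388 128 [ 618. -260.   87.]
415 129 [ 634. -337.    3.]
421 135 [ 601. -324.   92.]
417 240 [ 394. -309.   90.]
370 245 [ 386. -216.   95.]
330 244 [ 389. -138.   91.]
322 240 [ 397. -123.   90.]
278 97 [629. -40. 272.]
274 240 [393. -29. 275.]
300 300 [274. -81.  -0.]
218 165 [551.  80.  76.]
118 150 [557. 240. 215.]
143 345 [202. 226.  92.]
2861
((503.47802734375, -218.29946899414062), (207.42910766601562, 243.68310546875), 87.2175521850586) [[ 377. -316.]
 [ 620. -328.]
 [ 630. -121.]
 [ 387. -109.]]
(array([ 65,  90, 141,  89,  81, 395, 974, 619, 186, 137,  62]), array([ 70,  73,  76,  79,  82,  85,  88,  91,  94,  97, 100, 103]))
279 [[ 644. -286.    1.]
 [ 615. -273.   72.]
 [ 621. -263.   91.]
 [ 611. -245.   92.]
 [ 611. -225.   92.]
 [ 648. -208.    2.]
 [ 611. -201.   95.]
 [ 617. -195.   41.]
 [ 613. -189.   97.]
 [ 613. -182.   86.]
 [ 651. -178.    2.]
 [ 612. -173.   99.]
 [ 614. -168.   92.]
 [ 653. -161.    1.]
 [ 624. -144.   76.]
 [ 612. -131.   86.]]
```

View pics/crop.png

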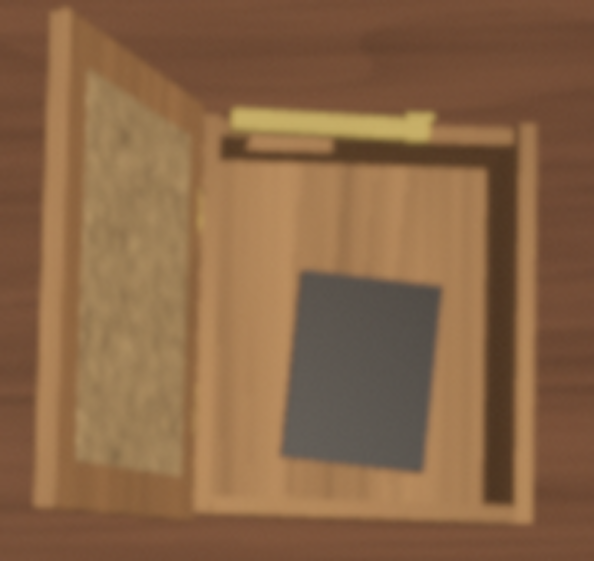

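The crop confirms it: the brass stay runs from its tip at about px (330,126) to its pivot at (389,128), with the notch under its left half. Next I'll refine the box pose and set up a helper that works out the moves.

```bash
cat >> h.py <<'E'
from scipy.spatial.transform import Rotation as Ro
def plan(pos,rpy,o=None):
    o=o or robot.get_obs(); R=Ro.from_euler("xyz",o["eef_rot"])
    T=Ro.from_euler("xyz",rpy)
    print("at",o["time"],o["position"].round(1),o["eef_rot"].round(3),"F",o["wrist_force"].round(1))
    print("offset",(R.inv().apply(np.array(pos)-o["position"])/200).round(3),"turn",((R.inv()*T).as_rotvec()/.5).round(3))
E
python3 - <<'E'
from h import *
from scipy.optimize import least_squares
d=np.load("top0.npz");P=d["P"]
# edges in pixel subregions: right wall (front), near wall, tops z~92
def reg(v0,v1,u0,u1,z0=86,z1=98):
    q=P[v0:v1,u0:u1].reshape(-1,3);return q[(q[:,2]>z0)&(q[:,2]<z1)]
fr=reg(140,235,412,428);ne=reg(236,256,330,410)
print(len(fr),fr.mean(0),np.polyfit(fr[:,0],fr[:,1],1)); print(len(ne),ne.mean(0),np.polyfit(ne[:,1],ne[:,0],1))
print(np.percentile(fr[:,1],[2,50,98]),np.percentile(ne[:,0],[2,50,98]))
s=P[118:136,328:392].reshape(-1,3);s=s[(s[:,2]>82)&(s[:,2]<110)];print(len(s),s.mean(0),np.polyfit(s[:,1],s[:,0],1),np.polyfit(s[:,1],s[:,2],1))
# lid inner surface + edges
l=P[90:245,272:318].reshape(-1,3);l=l[l[:,2]>120];c=l.mean(0);print("lid normal",np.linalg.svd(l-c,full_matrices=False)[2][2],c)
E
```

```text
537 [ 498.20342269 -315.04730584   90.38491672] [-5.20615799e-02 -2.89110049e+02]
412 [ 386.83366552 -215.08712471   90.58416381] [5.13646743e-02 3.97881546e+02]
[-323.40730372 -315.02905717 -306.81378874] [380.32817848 386.78373189 394.51896276]
441 [ 616.96352905 -204.19156641   93.13766172] [3.65092742e-02 6.24418415e+02] [9.06424853e-02 1.11646093e+02]
lid normal [ 0.0232968   0.98405993 -0.17630461] [508.90098968 -64.78276381 219.5819805 ]
```

Box pose: centre (501,-221), x axis (0.052, 0.999), stay at about 0.1 rad. I'll grip it at r = 75, which puts the grasp near (618,-182.5,90).

```bash
python3 -c "
from h import *
plan((618,-182.5,200),(np.pi,0,1.519))"
```

```text
at 0.1 [ 186.2 -622.   230.3] [-3.139 -0.     0.291] F [ 0.7 -0.1  0.4]
offset [ 2.699 -1.486  0.155] turn [-0.004 -0.003 -2.456]
```

```bash
python3 -m pendant '{"offset":[[0.18,-0.1,0],[0.36,-0.2,0],[0.54,-0.3,0],[0.72,-0.4,0],[0.9,-0.5,0]],"turn":[[0,0,-0.17],[0,0,-0.34],[0,0,-0.5],[0,0,-0.66],[0,0,-0.82]]}' 1 40; python3 -c "
from h import *
plan((618,-182.5,200),(np.pi,0,1.519))"
```

```text
time: 0.6
position: [330.9, -473.7, 230.9]
eef_rot: [-3.141, -0.0, 0.704]
wrist_force: [0.9, -0.6, 0.8]
width: 85.1
grip_force: 0.0
at 0.6 [ 330.9 -473.7  230.9] [-3.141 -0.     0.704] F [ 0.9 -0.6  0.8]
offset [ 2.036 -0.18   0.155] turn [-2.00e-03 -1.00e-03 -1.63e+00]
```

```bash
python3 -m pendant '{"offset":[[0.2,-0.02,0.02],[0.4,-0.04,0.03],[0.6,-0.05,0.05],[0.8,-0.07,0.06],[1.0,-0.09,0.08]],"turn":[[0,0,-0.16],[0,0,-0.32],[0,0,-0.48],[0,0,-0.65],[0,0,-0.81]]}'; python3 -c "
from h import *
plan((618,-182.5,200),(np.pi,0,1.519))"
```

```text
time: 1.1
position: [472.2, -331.3, 215.0]
eef_rot: [-3.141, 0.0, 1.109]
wrist_force: [1.0, -0.8, -0.4]
width: 85.5
grip_force: 0.0
at 1.1 [ 472.2 -331.3  215. ] [-3.141  0.     1.109] F [ 1.  -0.8 -0.4]
offset [0.991 0.321 0.075] turn [-0.001 -0.    -0.82 ]
```

```bash
python3 -m pendant '{"offset":[[0.2,0.06,0.02],[0.4,0.13,0.03],[0.6,0.19,0.05],[0.8,0.26,0.06],[0.99,0.32,0.075]],"turn":[[0,0,-0.17],[0,0,-0.34],[0,0,-0.5],[0,0,-0.66],[0,0,-0.82]]}' 0.6; python3 -c "
from h import *
for n in('top','side'):
  f=robot.grab_frame(n);cv2.imwrite(f'pics/{n}1.png',f['color'][:,:,::-1])
plan((618,-182.5,73),(np.pi,0,1.519))"
```

```text
time: 1.6
position: [618.3, -182.7, 199.8]
eef_rot: [-3.141, -0.0, 1.519]
wrist_force: [0.2, -0.3, -0.4]
width: 51.2
grip_force: 0.0
at 1.7 [ 620.8 -175.6  199.3] [ 3.14  -0.007  1.528] F [0.2 0.9 0.4]
offset [-0.04  -0.013  0.631] turn [ 0.003 -0.015  0.017]
```

View pics/side1.png

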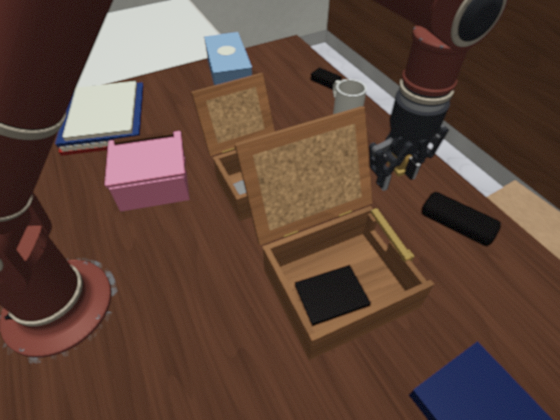

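The side view shows the gripper hovering past the stay at about px (405,150), clear of the lid. I'll descend partway and check the settled pose.

```bash
python3 -m pendant '{"offset":[[0,0,0.1],[0,0,0.2],[0,0,0.3],[0,0,0.35],[0,0,0.35]],"turn":[[0,0,0],[0,0,0],[0,0,0],[0,0,0],[0,0,0]]}' ; python3 -c "
from h import *
f=robot.grab_frame('top');cv2.imwrite('pics/top2.png',cv2.resize(f['color'][80:260,260:460,::-1],None,fx=3,fy=3))
plan((618,-182.5,73),(np.pi,0,1.519))"
```

```text
time: 2.2
position: [615.9, -184.4, 128.4]
eef_rot: [-3.137, -0.001, 1.515]
wrist_force: [-0.7, 0.1, -0.2]
width: 51.2
grip_force: 0.0
at 2.25 [ 616.9 -184.5  129.8] [-3.14  -0.     1.515] F [-0.  -0.3  0. ]
offset [0.01  0.005 0.284] turn [-0.003 -0.001 -0.007]
```

View pics/top2.png

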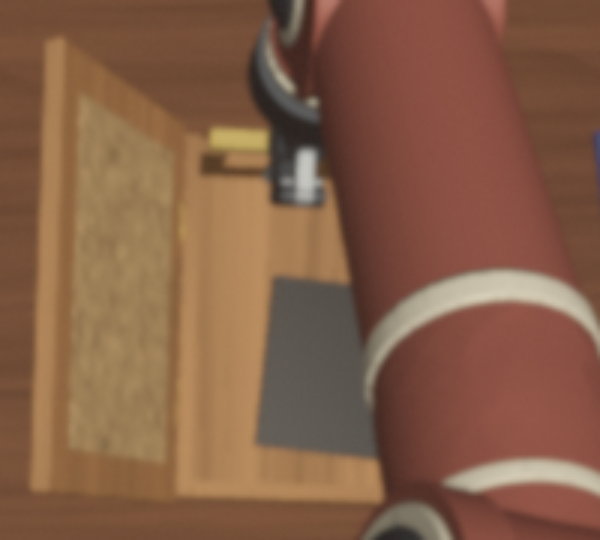

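The top view shows the gripper straddling the far wall, with the stay's tip poking out at crop px (240,138). I'll descend and close.

```bash
python3 -m pendant '{"offset":[[0.01,0.005,0.08],[0.01,0.005,0.16],[0.01,0.005,0.24],[0.01,0.005,0.285],[0.01,0.005,0.285]],"turn":[[0,0,0],[0,0,0],[0,0,0],[0,0,0],[0,0,0]]}'; python3 -m pendant '{"offset":[[0,0,0],[0,0,0],[0,0,0],[0,0,0],[0,0,0]],"turn":[[0,0,0],[0,0,0],[0,0,0],[0,0,0],[0,0,0]]}' 0 30
```

```text
time: 2.75
position: [618.1, -182.4, 72.9]
eef_rot: [-3.14, -0.0, 1.516]
wrist_force: [0.2, -0.7, 0.8]
width: 51.5
grip_force: 0.0
time: 3.25
position: [619.8, -182.4, 74.2]
eef_rot: [3.138, 0.0, 1.516]
wrist_force: [2.4, 0.3, 1.0]
width: 11.3
grip_force: 34.4
```

Gripped (width 11.3). I'll swing it along the arc about the pivot, with r of about 75 and starting at b of about 0.13.

```bash
python3 -m pendant '{"offset":[[-0.008,0,-0.043],[-0.026,0,-0.097],[-0.052,0,-0.147],[-0.073,0,-0.178],[-0.098,0,-0.207]],"turn":[[0,0,0],[0,0,0],[0,0,0],[0,0,0],[0,0,0]]}'
```

```text
time: 3.75
position: [618.7, -200.5, 115.0]
eef_rot: [3.139, -0.003, 1.517]
wrist_force: [5.5, 1.5, -6.2]
width: 11.2
grip_force: 32.7
```

```bash
python3 -m pendant '{"offset":[[-0.042,0,-0.038],[-0.088,0,-0.07],[-0.14,0,-0.094],[-0.193,0,-0.111],[-0.238,0,-0.118]],"turn":[[0,0,0],[0,0,0],[0,0,0],[0,0,0],[0,0,0]]}'
python3 -m pendant '{"offset":[[-0.02,0,-0.002],[-0.035,0,-0.002],[-0.035,0,-0.002],[-0.035,0,-0.002],[-0.035,0,-0.002]],"turn":[[0,0,0],[0,0,0],[0,0,0],[0,0,0],[0,0,0]]}'
python3 -c "
from h import *
f=robot.grab_frame('side');cv2.imwrite('pics/side3.png',cv2.resize(f['color'][60:360,200:480,::-1],None,fx=2,fy=2))
f=robot.grab_frame('top');np.savez('top3.npz',P=cloud(f),c=f['color'])"
```

```text
time: 4.25
position: [616.5, -244.5, 139.7]
eef_rot: [3.139, -0.008, 1.518]
wrist_force: [4.2, 5.4, 1.1]
width: 11.0
grip_force: 33.5
time: 4.75
position: [616.2, -251.7, 140.5]
eef_rot: [3.139, -0.007, 1.518]
wrist_force: [2.7, 4.7, 2.9]
width: 11.4
grip_force: 33.5
```

View pics/side3.png

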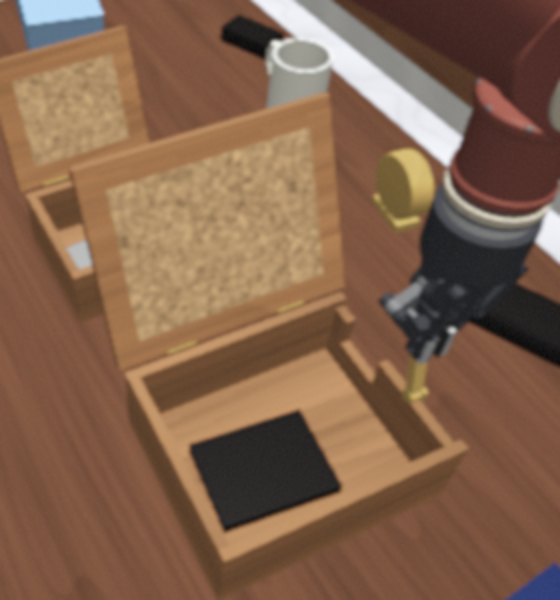

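The side view shows the stay upright at crop px (417,375), held by the fingers. I'll nudge it a few mm more, release it and lift straight up.

```bash
python3 -m pendant '{"offset":[[-0.015,0,0],[-0.03,0,0],[-0.03,0,0],[-0.03,0,0],[-0.03,0,0]],"turn":[[0,0,0],[0,0,0],[0,0,0],[0,0,0],[0,0,0]]}'
python3 -m pendant '{"offset":[[0,0,0],[0,0,0],[0,0,0],[0,0,0],[0,0,0]],"turn":[[0,0,0],[0,0,0],[0,0,0],[0,0,0],[0,0,0]]}' 0.7
python3 -m pendant '{"offset":[[0,0,-0.12],[0,0,-0.3],[0,0,-0.5],[0,0,-0.7],[0,0,-0.9]],"turn":[[0,0,0],[0,0,0],[0,0,0],[0,0,0],[0,0,0]]}'
python3 -c "
from h import *
f=robot.grab_frame('side');P=cloud(f);c=f['color'].astype(int);np.savez('side4.npz',P=P,c=c)
B=(P-np.array([500.7,-221,0]))@np.array([[.052,-.9987,0],[.9987,.052,0],[0,0,1]])
m=(c[...,0]>120)&(c[...,1]>90)&(c[...,2]<90)&(abs(B[...,1]+115)<18)&(B[...,2]>95)&(B[...,2]<205)&(B[...,0]<60)
S=B[m];print(len(S),np.percentile(S,[5,50,95],axis=0).round(),np.polyfit(S[:,2],S[:,0],1))
l=B[(B[...,2]>120)&(B[...,0]>100)&(B[...,0]<220)&(abs(B[...,1])<90)&(B[...,2]<270)];print('lid',np.polyfit(l[:,2],l[:,0],1))"
```

```text
time: 5.35
position: [615.8, -257.7, 140.6]
eef_rot: [3.139, -0.007, 1.518]
wrist_force: [2.1, 4.8, 2.3]
width: 11.1
grip_force: 33.0
time: 5.85
position: [613.6, -262.9, 138.5]
eef_rot: [-3.141, 0.0, 1.515]
wrist_force: [0.7, 0.2, 0.1]
width: 59.3
grip_force: 0.0
time: 6.35
position: [613.6, -262.5, 320.3]
eef_rot: [-3.141, -0.0, 1.516]
wrist_force: [0.2, -0.6, 0.2]
width: 60.2
grip_force: 0.0
36 [[ -20. -121.  192.]
 [ -17. -116.  196.]
 [ -12. -110.  198.]] [   0.70853216 -155.26448968]
lid [ 0.46149348 55.97441278]
```

The stay is free-standing: its tip is at z of about 198, so b is roughly 1.5. Next I'll shut the fingers and move over and behind the lid.

```bash
python3 -m pendant '{"offset":[[0.18,-0.05,-0.02],[0.36,-0.1,-0.05],[0.54,-0.15,-0.1],[0.72,-0.2,-0.1],[0.9,-0.25,-0.1]],"turn":[[0,0,0],[0,0,0],[0,0,0],[0,0,0],[0,0,0]]}' 0
python3 -c "
from h import *
plan((513,45,340),(np.pi,0,1.519))"
```

```text
time: 6.9
position: [573.5, -78.6, 339.0]
eef_rot: [3.141, 0.0, 1.516]
wrist_force: [0.5, -0.1, -0.1]
width: -0.1
grip_force: 0.0
at 6.9 [573.5 -78.6 339. ] [3.141 0.    1.516] F [ 0.5 -0.1 -0.1]
offset [ 0.6   -0.336 -0.005] turn [ 0.001  0.    -0.007]
```

```bash
python3 -m pendant '{"offset":[[0.15,-0.08,0],[0.3,-0.17,0],[0.45,-0.25,0],[0.6,-0.33,0],[0.6,-0.33,0]],"turn":[[0,0,0],[0,0,0],[0,0,0],[0,0,0],[0,0,0]]}'
python3 -m pendant '{"offset":[[0,0,0.1],[0,0,0.2],[0,0,0.3],[0,0,0.4],[0,0,0.47]],"turn":[[0,0,0],[0,0,0],[0,0,0],[0,0,0],[0,0,0]]}'
python3 -c "
from h import *
f=robot.grab_frame('side');cv2.imwrite('pics/side5.png',f['color'][:,:,::-1])
plan((513,-20,245),(np.pi,0,1.519))"
```

```text
time: 7.4
position: [512.3, 49.6, 339.5]
eef_rot: [-3.141, -0.003, 1.526]
wrist_force: [0.2, 0.5, 0.0]
width: 0.1
grip_force: 0.0
time: 7.9
position: [514.2, 42.5, 243.2]
eef_rot: [-3.14, 0.001, 1.515]
wrist_force: [0.7, -0.3, -0.6]
width: -0.1
grip_force: 0.0
at 7.95 [513.   42.3 241.3] [-3.136e+00  1.000e-03  1.515e+00] F [-0.2 -0.8 -2.2]
offset [-0.311  0.017 -0.018] turn [-0.012  0.003 -0.008]
```

View pics/side5.png

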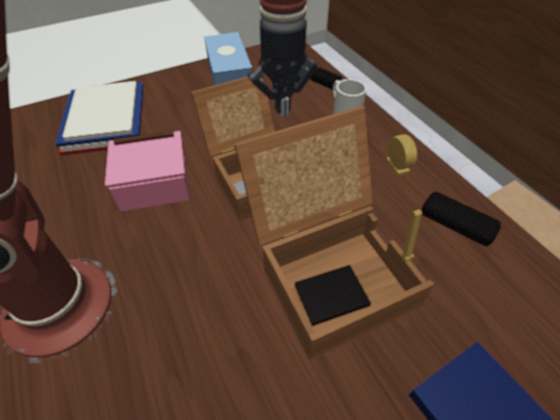

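The stay stands at px (412,235), the lid is still back, and the gripper is behind the lid at (285,95). I'll push forward gently.

```bash
python3 -m pendant '{"offset":[[-0.08,0,0],[-0.16,0,0],[-0.22,0,0],[-0.26,0,0],[-0.3,0,0]],"turn":[[0,0,0],[0,0,0],[0,0,0],[0,0,0],[0,0,0]]}'
python3 -m pendant '{"offset":[[-0.04,0,0],[-0.08,0,0],[-0.12,0,0],[-0.16,0,0],[-0.2,0,0]],"turn":[[0,0,0],[0,0,0],[0,0,0],[0,0,0],[0,0,0]]}'
python3 -m pendant '{"offset":[[-0.04,0,0],[-0.08,0,0],[-0.12,0,0],[-0.16,0,0],[-0.2,0,0]],"turn":[[0,0,0],[0,0,0],[0,0,0],[0,0,0],[0,0,0]]}'
```

```text
time: 8.45
position: [511.6, -16.8, 245.0]
eef_rot: [3.141, -0.0, 1.516]
wrist_force: [0.1, 0.1, 0.4]
width: -0.3
grip_force: 0.0
time: 8.95
position: [509.4, -55.9, 245.8]
eef_rot: [3.141, -0.001, 1.516]
wrist_force: [-3.8, 3.9, 13.5]
width: -0.1
grip_force: 0.8
time: 9.45
position: [508.7, -94.4, 252.2]
eef_rot: [3.134, 0.0, 1.518]
wrist_force: [-8.6, 5.0, 34.4]
width: 0.2
grip_force: 0.0
```

There's an upward force of 34 N, so the lid's edge is catching on the knuckles. I'll raise the tool at once.

```bash
python3 -m pendant '{"offset":[[0,0,-0.04],[0,0,-0.08],[0,0,-0.12],[0,0,-0.12],[0,0,-0.12]],"turn":[[0,0,0],[0,0,0],[0,0,0],[0,0,0],[0,0,0]]}'
```

```text
time: 9.95
position: [506.8, -96.3, 268.2]
eef_rot: [-3.141, -0.0, 1.516]
wrist_force: [-0.3, -0.3, -0.2]
width: 0.4
grip_force: 0.0
```

```bash
cat > lid.py <<'E'
from h import *
f=robot.grab_frame('side');P=cloud(f);c=f['color'].astype(int)
B=(P-np.array([500.7,-221,0]))@np.array([[.052,-.9987,0],[.9987,.052,0],[0,0,1]])
m=(B[...,2]>125)&(B[...,0]>-120)&(B[...,0]<200)&(B[...,2]<300)&(B[...,1]<120)&(B[...,1]>40)
l=B[m];r=np.hypot(l[:,0]-100,l[:,2]-92);l=l[r<215];a=np.arctan2(l[:,2]-92,100-l[:,0]);print(len(l),'lid',np.percentile(a,[10,50,90]))
m=(c[...,0]>120)&(c[...,1]>90)&(c[...,2]<90)&(abs(B[...,1]+115)<18)&(B[...,2]>100)&(B[...,2]<205)&(B[...,0]<20)
S=B[m];print(len(S),'stay',S[S[:,2]>185].mean(0) if len(S) else None,robot.get_obs()["time"])
E
python3 lid.py
```

```text
3240 lid [1.56062642 1.57581989 1.58658238]
36 stay [ -16.39251238 -116.07195771  195.55023209] 10.0
```

The lid is upright at 1.57 and the stay still stands. I'll keep pushing.

```bash
python3 -m pendant '{"offset":[[-0.04,0,0],[-0.08,0,0],[-0.12,0,0],[-0.16,0,0],[-0.2,0,0]],"turn":[[0,0,0],[0,0,0],[0,0,0],[0,0,0],[0,0,0]]}'; python3 lid.py
```

```text
time: 10.5
position: [504.6, -137.4, 268.6]
eef_rot: [-3.141, 0.0, 1.515]
wrist_force: [-0.1, -0.2, -0.6]
width: 0.3
grip_force: 0.1
2388 lid [1.33894876 1.3507373  1.37048613]
36 stay [ -16.51931489 -115.89927339  195.77726633] 10.55
```

Past upright now. I'll back away and up, clear of everything, and let the lid sink.

```bash
python3 -m pendant '{"offset":[[0.06,0,-0.02],[0.15,0,-0.1],[0.3,0,-0.3],[0.45,0,-0.5],[0.5,0,-0.6]],"turn":[[0,0,0],[0,0,0],[0,0,0],[0,0,0],[0,0,0]]}'
Z='{"offset":[[0,0,0],[0,0,0],[0,0,0],[0,0,0],[0,0,0]],"turn":[[0,0,0],[0,0,0],[0,0,0],[0,0,0],[0,0,0]]}'
python3 -m pendant '{"offset":[[0,0,0],[0,0,0],[0,0,0],[0,0,0],[0,0,0]],"turn":[[0,0,0],[0,0,0],[0,0,0],[0,0,0],[0,0,0]]}';python3 -m pendant '{"offset":[[0,0,0],[0,0,0],[0,0,0],[0,0,0],[0,0,0]],"turn":[[0,0,0],[0,0,0],[0,0,0],[0,0,0],[0,0,0]]}'; python3 lid.py
```

```text
time: 11.05
position: [511.3, -29.8, 393.3]
eef_rot: [3.135, -0.003, 1.524]
wrist_force: [0.9, 0.7, 0.2]
width: -0.3
grip_force: 0.0
time: 11.55
position: [509.9, -37.1, 387.6]
eef_rot: [-3.139, 0.0, 1.514]
wrist_force: [-0.0, -0.5, 0.2]
width: -0.2
grip_force: 0.0
time: 12.05
position: [510.4, -36.3, 388.8]
eef_rot: [3.141, -0.0, 1.516]
wrist_force: [-0.8, -0.4, -0.5]
width: -0.3
grip_force: 0.0
1736 lid [0.77656729 0.8250198  0.92657109]
67 stay [   6.40774757 -108.49384685  195.54439867] 12.1
```

```bash
for i in 1 2; do python3 lid.py; python3 -m pendant '{"offset":[[0,0,0],[0,0,0],[0,0,0],[0,0,0],[0,0,0]],"turn":[[0,0,0],[0,0,0],[0,0,0],[0,0,0],[0,0,0]]}' >/dev/null;python3 -m pendant '{"offset":[[0,0,0],[0,0,0],[0,0,0],[0,0,0],[0,0,0]],"turn":[[0,0,0],[0,0,0],[0,0,0],[0,0,0],[0,0,0]]}'>/dev/null; done; python3 lid.py; python3 -c "
from h import *
f=robot.grab_frame('side');cv2.imwrite('pics/side6.png',f['color'][:,:,::-1])"
```

```text
1728 lid [0.77648914 0.82481231 0.92708526]
61 stay [   6.54423159 -108.56978266  195.45021229] 12.15
1732 lid [0.7768406  0.82505512 0.92598836]
61 stay [   6.44372709 -107.93836205  195.43285042] 13.2
1730 lid [0.77647281 0.82516699 0.92711383]
63 stay [   6.44512655 -108.20554949  195.43754126] 14.25
```

View pics/side6.png

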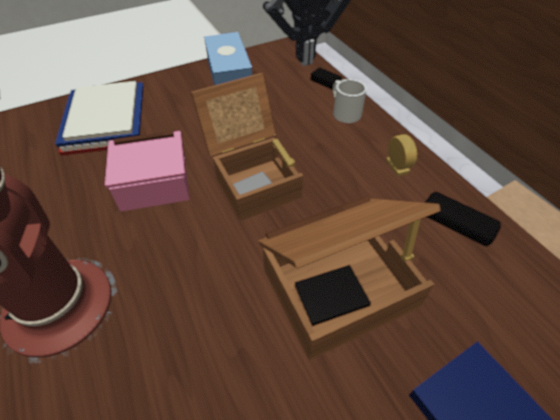

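The picture shows the lid resting on the upright stay (px (412,235)), with readings unchanged for 2 s. The small lid is still back at (235,115), and the gripper is clear.

```bash
python3 -c "
from cell import robot
print(robot.close_job())"
```

```text
the job is handed in; nothing more can be done
None
```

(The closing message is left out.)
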